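# Raise the bench screen's sash to its catch

### The job

Open the sliding screen on the repair bench: push the sash up from under its lip until you feel it come up against the stop on the side bracket (its buffer is set differently each time), then let it down gently onto the spring catch so that it stays open by itself. Do not force it or let it drop, and leave the things lying around it where they are.

Things in the scene. Friction and masses are not known exactly. Their poses are not given: they have to be found in the camera images.
- frame: upright aluminium frame, 400 wide, 470 high, fixed to the bench: two 30 mm square posts (centres at its y = +-185 mm), a crossbar on top and below a grey sill (top 60 mm above the bench, front face at x = +8 mm). Origin on the bench at mid-width, in the back plane of the sash; its -x points out of the front, towards the robot. The sash runs vertically in front of the posts
- sash (a joint): height of the sash above closed (m). It starts at 0, lower edge 70 mm above the bench; the slide ends at 0.20. The sash (clear panel in an aluminium border, 330 x 190 mm, about 0.6 kg) is only partly counterbalanced: raising it slowly takes some 1 to 5 N, speed adds 12 N per m/s, and it sinks shut when let go
- lip (a point): middle of the underside of the sash's lip, a 4 mm aluminium plate, 240 mm long (frame y), 42 mm deep, rising outwards at 45 degrees from the sash's lower edge towards the robot: fingers pointing forward and down at about 45 degrees lie flat under it. 27 mm in front of the frame's origin plane, 15 mm above the lower edge. Moves with the sash; axes of the frame
- lug (a point): middle of the flat underside of the sash's lug, a 12 mm wide, 20 mm high block with a rounded top on a small arm at the sash's right-hand end (frame y = -249 mm, 7 mm in front of the frame's origin plane). Moves with the sash; axes of the frame
- lug_rest (a point): where lug is when the lug rests on the catch. Fixed to a steel bracket on the right-hand post whose height differs each time (100 to 160 mm above the closed lug). The catch is a spring bolt, flat on top and sloped below: the rising lug pushes it aside (some 1 to 3 N more) and it springs back under the lug once the lug's underside is above this point. Axes of the frame
- stop: the stop: fixed steel block at the top of the bracket, origin in the middle of its underside, 44 mm above lug_rest, with a hard black screw buffer (18 mm across) hanging from it. The buffer is screwed to a different length each time and its length is not measured: the top of the lug meets it when lug is anywhere from 4 to 20 mm above lug_rest
- chassis: bystander: loose pressed-steel drive chassis, 100 x 146 x 25 mm, lying behind the sash; origin at the middle of its underside
- jar: bystander: small clear jar with white cap, 60 mm across, 70 mm high, at the left of the frame; origin at the middle of its underside
- driver: bystander: screwdriver lying on the bench at the right of the frame
- parts_tray: bystander: small white divided parts tray, 120 x 90 x 30 mm, at the left behind the jar; origin at the middle of its underside

How it is judged:
On the way:
1. the sash is pushed up against the stop (at least 1 N on the stop for 0.1 s) (contact force between sash and stop above 1 N), for 0.1 s.
At the end, for the whole second after the job is handed in: The sash hangs still with its lug resting on the spring catch (lug within 2.5 mm in height of lug_rest), after having been pushed up against the stop (z of lug in the frame of lug_rest between -0.0025 and 0.0025 m and velocity of joint sash between -0.01 and 0.01 m/s); the robot touches nothing.
It fails at once if the robot pushes the sash with more than 20 N (contact force between any of the fingers, the arm and sash above 20 N).
It fails at once if the sash falls (faster than 0.12 m/s downwards) (velocity of joint sash below -0.12 m/s).
It fails at once if a bystander is moved by more than 20 mm (distance of any of chassis, jar, driver, parts_tray from where it was at the start of the episode above 0.02 m).
It also fails if it takes over 67 s, if anything falls off the work surface, if the arm or the gripper's body presses on something with over 40 N, if the wrist force passes 120 N, or if a joint passes its speed limit or range.

### The arm

A 6-joint arm with a two-finger parallel gripper is mounted at the origin on the work surface. World frame = base frame: x ahead of the robot, y to its left, z up, the work surface at z = 0. Lengths are in m, angles in rad, forces in N, time in s.
With the tool pointing down it reaches from about 0.35 to 0.85 m from the base axis. Payload 8.1 kg.
Tool frame: the origin (TCP) lies on the mounting face of the last link; the fingertips stand 186 mm ahead of it and the grasp point (between the pads) lies 167 mm ahead of it (robot.finger_overhang is the distance from the TCP to the fingertips, in m); z points along the fingers, y is the line along which they close (so a half turn about z gives the same grasp; the last joint's range is limited). The gripper opens to 93 mm and grips with 3 to 60 N. Pads are 15 mm wide; open, the fingers measure 128 mm over their backs; the gripper's body (75 mm by 188 mm) begins 65 mm behind the grasp point.
Start: joints at [1.252, 0.13, 1.488, -0, 1.523, -0.085], TCP at [0.139, 0.584, 0.405] pointing down, gripper open.
Joint ranges: [-2.96, 2.96], [-0.89, 2.26], [0.02, 2.5], [-1.34, 4.48], [0, 2.73], [-2.66, 2.66]. Speed limits (rad/s): [2.39, 2.39, 2.79, 3.14, 3.14, 3.14].

### API

Orientations are given as a rotation vector (axis times angle).
In Python, from plant import readout, read_camera, get_calibration, job, robot gives the robot as it stands.
- The arm moves only by the shell command python3 -m handwheel 'ROWS' [FORCE]. ROWS is JSON, a list of rows, each a list of 5 numbers: the shift along the world's x, y, z in cm, then the turn about the world's z in rad, then the closure, from 0 (fully open) to 1 (shut). In form: [[tx, ty, tz, spin, gripper], ...]. A call has 1 to 10 rows; each row shifts and turns the commanded pose from where the row before left it; what a row does not reach is not made up. A row lasts 1/8 s, in which the tool goes at most 62.5 mm and 10.7 degrees, less where a joint would pass 70% of its speed; a pose out of reach is approached as far as the arm can. A call is refused whole if a number of a shift passes 6.25 or a number of a turn 0.188, either way. A call with a gripper value outside its range is refused whole. The fingers move at their own pace and stop on an object; FORCE is the grip in N (left out, the last holds). Time passes only in rows, so rows that do not move let the fingers close. It gives the time, the measured TCP pose, the force, the opening and the grip force at its end, in the units of the state.
- readout.read_state(): the state, without advancing time (a new reading comes with each control period).
- read_camera(name): name is "side" or "top" or "wrist"; returns the picture (420x560x3 uint8, red, green, blue); there is no depth.
- get_calibration(name): a dict with "fovy" (degrees; the focal length in pixels is half the picture's height over the tangent of half this angle, whatever the lens; pixels are square), "cx", "cy" (the principal point, pixels), "pose" (4x4, takes a point from camera to world coordinates). Camera axes: x right, y down, z forward; pixel columns grow to the right and rows downward; lengths in m; the calibration is good to about 2 mm. A picture is of the moment at which its call begins: read the wrist's pose just before it. get_calibration takes no time and is no camera call; for the wrist camera it gives the pose at the moment of the call.
- job.close_job(): hands the job in; it is judged then, once.
The state is a dict: "t": time; "q": joint angles; "dq": joint speeds; "joint_torque": joint torques, N m; "tool_pos": TCP position; "orientation": TCP orientation; "force": force on the tool from outside, world axes, zero at the start; "wrist_torque": the same for the moment, N m; "opening": finger opening in m; "gripper_force": force on a finger pad.
Only numpy, scipy, OpenCV 4.12 (cv2) and the standard library are available. Lean on these libraries where they do the work, as an engineer would, in place of code of your own. Each camera call takes 0.05 s, during which the arm holds its last target. There are 200 camera calls.

## Working session

There is one attempt and no reset: what is moved stays moved. The work goes in short steps, Python scripts to look and compute and a shell command to move; the robot and the scene stay as the last step left them, time stands still between calls to the robot, and variables do not carry over. Pictures are saved under pics/ and viewed, at most 10 in all, crops included, and the job is handed in when it is done.

```bash
mkdir -p pics; ls
python3 - <<'E'
from plant import readout, read_camera, get_calibration, robot
import cv2, numpy as np
np.set_printoptions(precision=4,suppress=True)
for n in ("side","top","wrist"):
    c=get_calibration(n); print(n,c["fovy"],c["cx"],c["cy"]); print(np.array(c["pose"]))
    cv2.imwrite(f"pics/{n}0.png",cv2.cvtColor(read_camera(n),cv2.COLOR_RGB2BGR))
print(readout.read_state())
E
```

```text
pics
side 57.74345302350538 276.90223735794524 211.80409853953915
[[-0.9644 -0.1531  0.2154  0.4248]
 [-0.2641  0.5256 -0.8087  0.7673]
 [ 0.0106 -0.8369 -0.5473  0.6647]
 [ 0.      0.      0.      1.    ]]
top 44.70473922662338 278.8399657506536 204.51942772244988
[[-0.006  -0.9886  0.1504  0.4456]
 [-0.9999  0.0046 -0.0096  0.016 ]
 [ 0.0088 -0.1504 -0.9886  1.5111]
 [ 0.      0.      0.      1.    ]]
wrist 62.24176036340941 281.1157266800285 209.39905250468078
[[ 0.2321  0.9434  0.2368  0.0729]
 [ 0.9727 -0.2248 -0.0576  0.5999]
 [-0.0011  0.2437 -0.9698  0.3829]
 [ 0.      0.      0.      1.    ]]
{'t': 0.15, 'q': array([ 1.2516,  0.131 ,  1.489 ,  0.    ,  1.523 , -0.0854]), 'dq': array([ 0.0008, -0.001 , -0.0046,  0.0007, -0.0015, -0.0016]), 'joint_torque': array([  0.0003, -56.0469, -49.2337,   0.0768,   0.0306,  -0.0001]), 'tool_pos': array([0.1389, 0.5835, 0.4039]), 'orientation': array([-0.3664, -3.1198,  0.0022]), 'force': array([ 0.3932,  0.9702, -0.4073]), 'wrist_torque': array([-0.0163, -0.0511, -0.0163]), 'gripper_force': 0.0, 'opening': 0.09336944436709191}
```

View pics/side0.png

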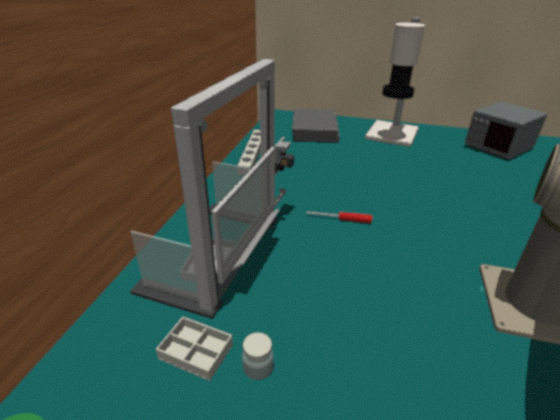

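View pics/top0.png

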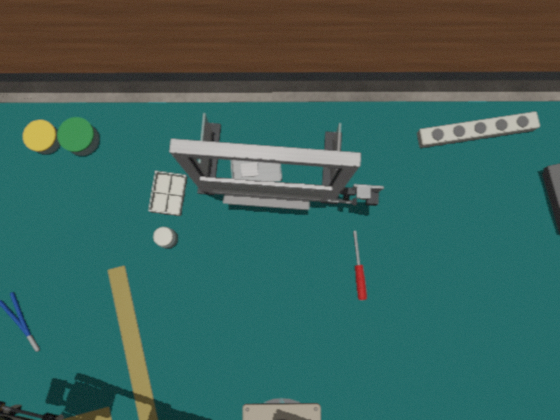

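The side view shows the frame near the wall, with the lug and bracket at about (285,155). The top view shows the crossbar from (172,147) to (358,158) and the lip strip at about (223–309, 197–208). I'll zoom in on both.

```bash
python3 - <<'E'
import cv2
t=cv2.imread("pics/top0.png")[90:230,140:400]; s=cv2.imread("pics/side0.png")[50:320,120:390]
cv2.imwrite("pics/topc.png",cv2.resize(t,None,fx=3,fy=3,interpolation=cv2.INTER_CUBIC))
cv2.imwrite("pics/sidec.png",cv2.resize(s,None,fx=2.2,fy=2.2,interpolation=cv2.INTER_CUBIC))
E
python3 -m handwheel --help | head -20
```

```text
invalid input: not JSON, or not a number
```

View pics/topc.png

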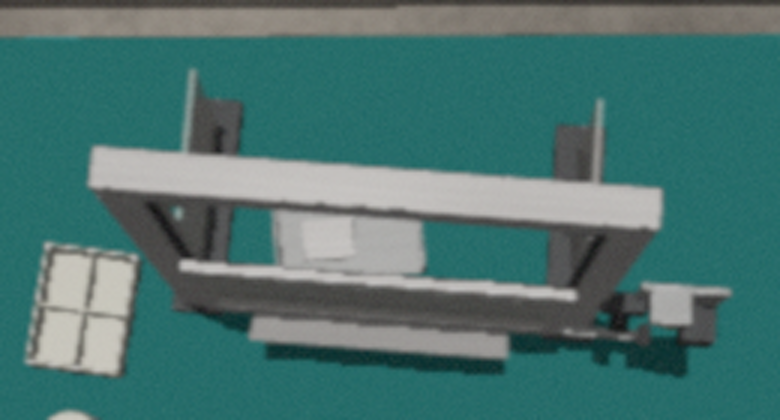

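View pics/sidec.png

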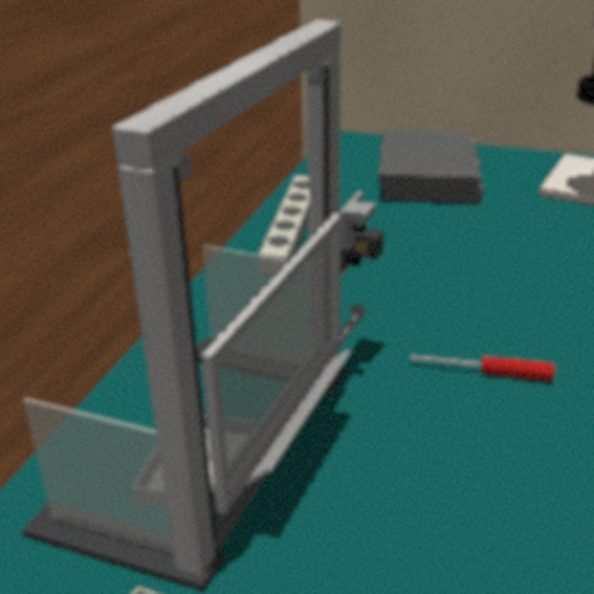

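In the zoomed top view, the lip's outer edge runs from (250,341) to (506,358) in crop pixels. The sash top bar runs from (181,263) to (575,293), and the crossbar's back top edge from (94,147) to (661,188). I'll cast rays onto those known heights.

```bash
cat > h.py <<'E'
import numpy as np
from plant import get_calibration
def cast(n,u,v,z):
    c=get_calibration(n); f=210/np.tan(np.radians(c["fovy"]/2)); P=np.array(c["pose"])
    d=P[:3,:3]@np.array([(u-c["cx"])/f,(v-c["cy"])/f,1]); o=P[:3,3]
    return o+d*(z-o[2])/d[2]
E
python3 - <<'E'
from h import *
np.set_printoptions(precision=4,suppress=True)
T=lambda u,v,z: cast("top",140+(u+.5)/3-.5,90+(v+.5)/3-.5,z)
for name,a,b,z in [("lip outer",(250,343),(507,360),.100),("lip inner",(254,317),(509,335),.073),("sash top front",(181,272),(575,301),.26),("sash top back",(181,261),(575,290),.26),("bar back",(94,147),(661,188),.47),("lug",(648,335),(648,335),.1)]:
    p,q=T(*a,z),T(*b,z); e=p-q
    print(name,p,q,"mid",(p+q)/2,"len",np.linalg.norm(e),"yaw",np.arctan2(-e[0],e[1]))
S=lambda u,v,z: cast("side",120+(u+.5)/2.2-.5,50+(v+.5)/2.2-.5,z)
print("side: bar top back-left,", S(118,128,.47),"front-left",S(165,135,.47),"sash topfront left",S(210,357,.26))
E
```

```text
lip outer [0.6624 0.1582 0.1   ] [ 0.6452 -0.0809  0.1   ] mid [0.6538 0.0386 0.1   ] len 0.23973945282598957 yaw -0.07147324576844234
lip inner [0.6915 0.1574 0.073 ] [ 0.6731 -0.085   0.073 ] mid [0.6823 0.0362 0.073 ] len 0.24312195660534056 yaw -0.07597076011308315
sash top front [0.6977 0.2    0.26  ] [ 0.6718 -0.1272  0.26  ] mid [0.6848 0.0364 0.26  ] len 0.3281601309279854 yaw -0.07907010683590987
sash top back [0.707  0.2001 0.26  ] [ 0.6811 -0.1274  0.26  ] mid [0.6941 0.0364 0.26  ] len 0.3285214083511365 yaw -0.07908696161496617
bar back [0.7448 0.2314 0.47  ] [ 0.7138 -0.1651  0.47  ] mid [0.7293 0.0332 0.47  ] len 0.3976703371089142 yaw -0.07792993953894956
lug [ 0.6682 -0.213   0.1   ] [ 0.6682 -0.213   0.1   ] mid [ 0.6682 -0.213   0.1   ] len 0.0 yaw -0.0
side: bar top back-left, [0.739  0.2348 0.47  ] front-left [0.7   0.239 0.47 ] sash topfront left [0.6985 0.2034 0.26  ]
```

```bash
python3 -m handwheel '[[0,0,0,0,1],[0,0,0,0.1,1],[0,0,0,0,1]]'
```

```text
t: 0.52
tool_pos: [0.139, 0.5837, 0.4046]
orientation: [-0.211, -3.134, 0.0]
force: [-0.7, 0.9, 1.1]
opening: 0.0676
gripper_force: 0.0
```

The frame's yaw is about −0.078 and its origin about (0.694, 0.036). The lip midpoint is near (0.667, 0.038, 0.085). The rows have no tilt axis, so I'll test in free space how the arm behaves at the edge of its reach.

```bash
python3 -m handwheel '[[1.4,5.8,0,0,1],[1.4,5.8,0,0,1],[1.4,5.8,0,0,1],[1.4,5.8,0,0,1],[1.4,5.8,0,0,1],[1.4,5.8,0,0,1],[0,0,0,0,1]]'; python3 -c "
from plant import readout; s=readout.read_state();print(s['q'])"
```

```text
t: 1.4
tool_pos: [0.2064, 0.8587, 0.3969]
orientation: [0.213, 3.133, 0.016]
force: [0.9, 0.1, -1.8]
opening: 0.0011
gripper_force: 0.0
[ 1.27662149e+00  1.13655411e+00  1.15652927e-01  1.09977209e-03
  1.87906709e+00 -1.57850652e-01]
```

```bash
python3 -m handwheel '[[1.4,6,0,0,1],[1.4,6,0,0,1],[1.4,6,0,0,1],[1.4,6,0,0,1],[0,0,0,0,1]]'; python3 -c "
from plant import readout; s=readout.read_state();print(s['q'])"
```

```text
t: 2.02
tool_pos: [0.2163, 0.907, 0.3562]
orientation: [0.209, 3.091, 0.285]
force: [-0.1, -0.4, -0.2]
opening: 0.0003
gripper_force: 0.0
[ 1.2795776   1.23842763  0.03046716  0.01058631  1.68702423 -0.15415695]
```

Pushing past the reach does tilt the tool, by about 0.18 rad outward. Next I'll check whether the tilt persists after backing off.

```bash
python3 -m handwheel '[[-1.4,-6,0,0,1],[-1.4,-6,0,0,1],[0,0,0,0,1]]'; python3 -c "
from plant import readout; s=readout.read_state();q=s['q'];print(q,3.1416-q[1]-q[2]-q[4])"
```

```text
t: 2.4
tool_pos: [0.2066, 0.8614, 0.3603]
orientation: [0.208, 3.093, 0.274]
force: [-0.1, -0.1, -0.2]
opening: 0.0001
gripper_force: 0.0
[ 1.2750885   0.91890991  0.52928687  0.01140885  1.5147801  -0.16089868] 0.17862312069976727
```

The tilt persists, so I'll build it up to about 45°.

```bash
python3 -m handwheel '[[1.4,6,0,0,1],[1.4,6,1,0,1],[1.4,6,1,0,1],[1.4,6,1,0,1],[1.4,6,1,0,1],[1.4,6,1,0,1],[1.4,6,1,0,1],[1.4,6,1,0,1]]'; python3 -c "
from plant import readout; s=readout.read_state();q=s['q'];print(q,3.1416-q[1]-q[2]-q[4])"
```

```text
t: 3.4
tool_pos: [0.2307, 0.9701, 0.3447]
orientation: [0.199, 2.958, 0.753]
force: [-1.5, -0.3, -0.4]
opening: 0.0007
gripper_force: 0.0
[ 1.28079153  1.27888123  0.02238789  0.02759453  1.33714777 -0.15524109] 0.5031831134065967
```

```bash
python3 -m handwheel '[[1.4,6,1,0,1],[1.4,6,1,0,1],[1.4,6,1,0,1],[1.4,6,1,0,1],[1.4,6,1,0,1],[1.4,6,1,0,1],[0,0,0,0,1]]'; python3 -c "
from plant import readout; s=readout.read_state();q=s['q'];print(q,3.1416-q[1]-q[2]-q[4])
from scipy.spatial.transform import Rotation as R; print(R.from_rotvec(s['orientation']).as_matrix())"
```

```text
t: 4.28
tool_pos: [0.2406, 1.0172, 0.3263]
orientation: [0.188, 2.803, 1.105]
force: [-0.9, -0.4, -0.8]
opening: 0.0008
gripper_force: 0.0
[ 1.28265996  1.3308355   0.02236104  0.04379272  1.03061086 -0.16174174] 0.7577925975891353
[[-0.98472532  0.07036472  0.15926347]
 [ 0.16010968  0.72537091  0.66947885]
 [-0.0684174   0.6847524  -0.72555717]]
```

The tilt is now 43°, at azimuth 1.338, and it persists. I'll swing to azimuth −0.078 and come over towards the frame at height.

```bash
python3 -m handwheel '[[0.5,-5,0.5,0,1],[1.2,-6,0.5,-0.177,1],[1.2,-6,0.5,-0.177,1],[1.2,-6,0.5,-0.177,1],[1.2,-6,0.5,-0.177,1],[1.2,-6,0.5,-0.177,1],[1.2,-6,0.5,-0.177,1],[1.2,-6,0.5,-0.177,1],[1.2,-6,0.5,-0.177,1],[1,-6,0.5,0,1]]'
cat >> h.py <<'E'
def st():
    from plant import readout
    from scipy.spatial.transform import Rotation as R
    s=readout.read_state(); M=R.from_rotvec(s['orientation']).as_matrix(); z=M[:,2]
    print('tcp',s['tool_pos'].round(4),'tip',(s['tool_pos']+.186*z).round(4),'az',np.arctan2(z[1],z[0]).round(3),'tilt',np.arccos(-z[2]).round(3),'roll',M[2,0].round(3),'q',s['q'].round(2),'F',s['force'].round(1))
E
python3 -c "from h import *; st()"
```

```text
t: 5.52
tool_pos: [0.3476, 0.4999, 0.3774]
orientation: [1.668, 1.866, 0.676]
force: [1.2, -0.8, 1.0]
opening: 0.0006
gripper_force: 0.0
tcp [0.3476 0.4999 0.3774] tip [0.4753 0.5021 0.2422] az 0.017 tilt 0.757 roll -0.065 q [ 1.07  0.03  1.74 -0.75  1.07  1.22] F [ 1.2 -0.8  1. ]
```

```bash
python3 -m handwheel '[[1.5,-5.5,-0.3,-0.095,1],[1.5,-5.5,-0.3,0,1],[1.5,-5.5,-0.3,0,1],[1.5,-5.5,-0.3,0,1],[1.5,-5.5,-0.3,0,1],[1.5,-5.5,-0.3,0,1],[1.5,-5.5,-0.3,0,1],[1.5,-5.5,-0.3,0,1],[0,0,0,0,1]]'; 
python3 -c "from h import *; st()"
```

```text
t: 6.65
tool_pos: [0.4682, 0.056, 0.3532]
orientation: [1.745, 1.769, 0.632]
force: [-0.0, -0.6, -0.8]
opening: 0.0001
gripper_force: 0.0
tcp [0.4682 0.056  0.3532] tip [0.5957 0.045  0.2182] az -0.086 tilt 0.759 roll -0.069 q [ 0.05 -0.57  2.28 -0.15  0.69  0.11] F [-0.  -0.6 -0.8]
```

```bash
python3 -m handwheel '[[0.2,0,-4,0,1],[0.2,0,-4,0,1],[0.2,0,-4,0,1],[0.2,0,-4,0,1],[0,0,0,0,1]]'
python3 - <<'E'
from h import *; st()
import cv2; from plant import read_camera
for n in ("wrist","side"):
    cv2.imwrite(f"pics/{n}1.png",cv2.cvtColor(read_camera(n),cv2.COLOR_RGB2BGR))
E
```

```text
t: 7.28
tool_pos: [0.4737, 0.0617, 0.1874]
orientation: [1.743, 1.786, 0.628]
force: [-0.4, 0.0, -0.5]
opening: 0.0002
gripper_force: 0.0
tcp [0.4737 0.0617 0.1874] tip [0.5998 0.0519 0.051 ] az -0.077 tilt 0.748 roll -0.069 q [ 0.06 -0.24  2.37 -0.35  0.28  0.33] F [-0.4  0.  -0.5]
```

View pics/side1.png

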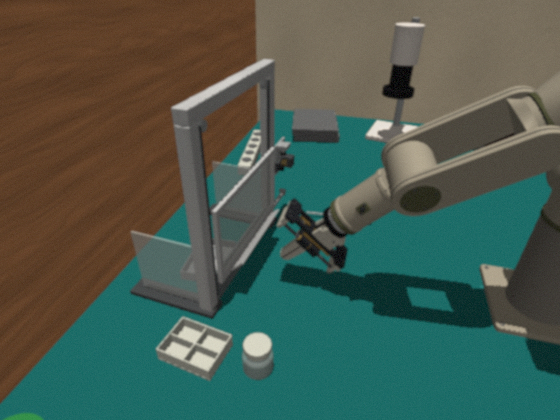

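View pics/wrist1.png

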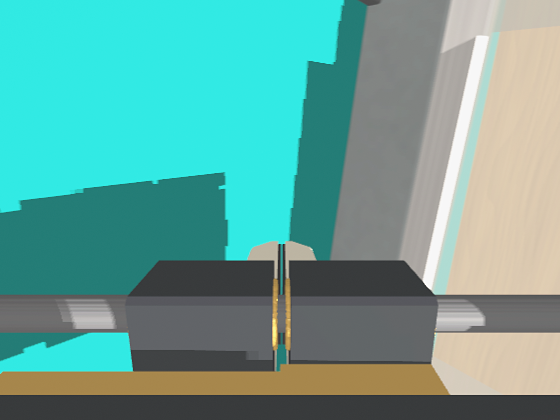

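The side view shows the gripper in front of the lip at about (300,250). The wrist view shows the closed fingertips at about (282,250), with the lip to their right. I'll advance until the tips are under the lip.

```bash
python3 -m handwheel '[[1.5,-0.4,0,0,1],[1.5,-0.3,-0.1,0,1],[1.5,-0.3,-0.1,0,1],[1.4,-0.3,-0.2,0,1],[0,0,0,0,1],[0,0,0,0,1]]'; 
python3 -c "from h import *; st()"
```

```text
t: 8.12
tool_pos: [0.5344, 0.0479, 0.1878]
orientation: [1.739, 1.779, 0.635]
force: [-0.3, 0.7, 0.0]
opening: 0.0001
gripper_force: 0.0
tcp [0.5344 0.0479 0.1878] tip [0.6617 0.0381 0.0526] az -0.077 tilt 0.757 roll -0.068 q [ 0.02 -0.06  2.22 -0.28  0.23  0.24] F [-0.3  0.7  0. ]
```

```bash
for i in 1 2 3; do :; done; python3 -m handwheel '[[0,0,0.3,0,1],[0,0,0.3,0,1],[0,0,0.3,0,1],[0,0,0.3,0,1],[0,0,0.3,0,1]]';python3 -m handwheel '[[0,0,0.3,0,1],[0,0,0.3,0,1],[0,0,0.3,0,1],[0,0,0.3,0,1],[0,0,0.3,0,1]]'; 
python3 -c "from h import *; st()"
```

```text
t: 8.75
tool_pos: [0.5339, 0.0476, 0.201]
orientation: [1.74, 1.78, 0.633]
force: [-0.4, 0.2, 0.2]
opening: 0.0004
gripper_force: 0.0
t: 9.38
tool_pos: [0.5334, 0.0476, 0.2154]
orientation: [1.741, 1.781, 0.632]
force: [-2.1, 0.3, -2.2]
opening: 0.0002
gripper_force: 1.5
tcp [0.5334 0.0476 0.2154] tip [0.6603 0.0378 0.0797] az -0.077 tilt 0.753 roll -0.068 q [ 0.02 -0.12  2.22 -0.22  0.3   0.17] F [-2.1  0.3 -2.2]
```

Contact is felt: about 2 N down and 2 N back, as expected from a 45° lip. I'll keep lifting.

```bash
python3 -m handwheel '[[0,0,0.5,0,1],[0,0,0.5,0,1],[0,0,0.5,0,1],[0,0,0.5,0,1],[0,0,0.5,0,1],[0,0,0.5,0,1],[0,0,0.5,0,1],[0,0,0.5,0,1]]'; 
python3 -c "from h import *; st()"; python3 -m handwheel '[[0.05,0,0.5,0,1],[0.05,0,0.5,0,1],[0.05,0,0.5,0,1],[0.05,0,0.5,0,1],[0,0,0.4,0,1],[0,0,0.3,0,1]]'; 
python3 -c "from h import *; st()"
```

```text
t: 10.38
tool_pos: [0.5335, 0.0476, 0.2558]
orientation: [1.741, 1.781, 0.632]
force: [-5.7, -0.2, -3.3]
opening: 0.0005
gripper_force: 3.0
tcp [0.5335 0.0476 0.2558] tip [0.6604 0.0378 0.1201] az -0.077 tilt 0.753 roll -0.068 q [ 0.02 -0.2   2.2  -0.17  0.4   0.12] F [-5.7 -0.2 -3.3]
t: 11.12
tool_pos: [0.5343, 0.0476, 0.2808]
orientation: [1.744, 1.784, 0.628]
force: [-13.4, -0.1, -3.3]
opening: 0.0007
gripper_force: 6.3
tcp [0.5343 0.0476 0.2808] tip [0.6605 0.0378 0.1445] az -0.078 tilt 0.749 roll -0.068 q [ 0.02 -0.25  2.18 -0.14  0.46  0.1 ] F [-13.4  -0.1  -3.3]
```

The x force is building up because the tip is pressed in too far. I'll ease back in x.

```bash
python3 -m handwheel '[[-0.1,0,0,0,1],[-0.1,0,0,0,1]]'; python3 -m handwheel '[[-0.1,0,0,0,1],[-0.1,0,0.1,0,1]]'; 
python3 -c "from h import *; st()"
```

```text
t: 11.38
tool_pos: [0.5335, 0.0476, 0.2825]
orientation: [1.741, 1.781, 0.632]
force: [-2.1, -0.2, -2.7]
opening: 0.0004
gripper_force: 2.2
t: 11.62
tool_pos: [0.5321, 0.0477, 0.2845]
orientation: [1.74, 1.779, 0.634]
force: [-0.3, -0.2, -2.8]
opening: 0.0007
gripper_force: 1.2
tcp [0.5321 0.0477 0.2845] tip [0.6593 0.0379 0.1491] az -0.077 tilt 0.756 roll -0.068 q [ 0.02 -0.26  2.19 -0.14  0.46  0.1 ] F [-0.3 -0.2 -2.8]
```

```bash
python3 -m handwheel '[[0,0,0.4,0,1],[0,0,0.4,0,1],[0,0,0.4,0,1],[0,0,0.3,0,1]]'; python3 -m handwheel '[[0,0,0.3,0,1],[0,0,0.3,0,1],[0,0,0.2,0,1]]'; 
python3 -c "from h import *; st()"
```

```text
t: 12.12
tool_pos: [0.5311, 0.0476, 0.2975]
orientation: [1.743, 1.782, 0.63]
force: [-1.6, -0.3, -10.5]
opening: -0.0001
gripper_force: 4.1
t: 12.5
tool_pos: [0.5313, 0.0476, 0.3062]
orientation: [1.742, 1.782, 0.631]
force: [-12.0, -0.8, -4.8]
opening: 0.0003
gripper_force: 5.9
tcp [0.5313 0.0476 0.3062] tip [0.6579 0.0378 0.1704] az -0.078 tilt 0.752 roll -0.068 q [ 0.02 -0.3   2.17 -0.13  0.52  0.08] F [-12.   -0.8  -4.8]
```

```bash
python3 -m handwheel '[[-0.15,0,0,0,1],[-0.15,0,0.1,0,1],[0,0,0,0,1]]'
python3 - <<'E'
from h import *; st()
import cv2; from plant import read_camera
n="side";a=cv2.cvtColor(read_camera(n),cv2.COLOR_RGB2BGR)[110:290,170:370]
cv2.imwrite(f"pics/s2.png",cv2.resize(a,None,fx=3.3,fy=3.3,interpolation=cv2.INTER_CUBIC))
E
```

```text
t: 12.88
tool_pos: [0.5294, 0.0477, 0.3091]
orientation: [1.739, 1.779, 0.635]
force: [-3.0, 0.8, -2.3]
opening: 0.0004
gripper_force: 1.6
tcp [0.5294 0.0477 0.3091] tip [0.6568 0.0379 0.174 ] az -0.077 tilt 0.757 roll -0.068 q [ 0.02 -0.31  2.18 -0.13  0.52  0.08] F [-3.   0.8 -2.3]
```

View pics/s2.png

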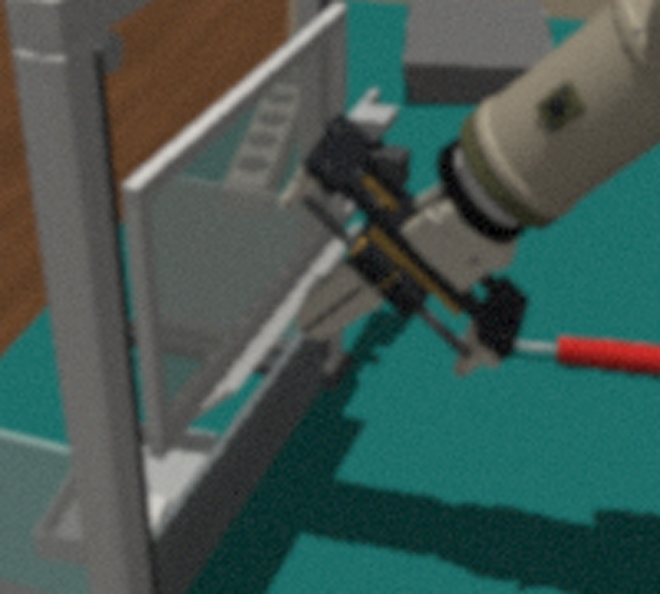

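The side view shows the sash well up, the finger under the lip at about (330,290) in crop pixels, and the gripper body clear. I'll continue in small steps and watch the force.

```bash
for k in 1; do python3 -m handwheel '[[-0.03,0,0.2,0,1],[-0.03,0,0.2,0,1],[-0.03,0,0.2,0,1]]'; done | grep -E "tool|force:"; python3 -m handwheel '[[-0.03,0,0.2,0,1],[-0.03,0,0.2,0,1],[-0.03,0,0.2,0,1]]'| grep -E "tool|force:"; python3 -m handwheel '[[-0.03,0,0.2,0,1],[-0.03,0,0.2,0,1],[-0.03,0,0.2,0,1]]'| grep -E "tool|force:"
```

```text
tool_pos: [0.5279, 0.0476, 0.3138]
force: [-0.9, -0.6, -4.4]
gripper_force: 1.8
tool_pos: [0.527, 0.0476, 0.3199]
force: [-0.9, -0.1, -3.6]
gripper_force: 1.9
tool_pos: [0.5261, 0.0476, 0.326]
force: [-0.8, -0.4, -4.0]
gripper_force: 2.0
```

```bash
python3 -m handwheel '[[-0.01,0,0.2,0,1],[-0.02,0,0.2,0,1],[-0.01,0,0.2,0,1]]'| grep -E "tool|force:"; python3 -m handwheel '[[-0.01,0,0.2,0,1],[-0.02,0,0.2,0,1],[-0.01,0,0.2,0,1]]'| grep -E "tool|force:"; python3 -m handwheel '[[-0.01,0,0.2,0,1],[-0.02,0,0.2,0,1],[-0.01,0,0.2,0,1]]'| grep -E "tool|force:"
```

```text
tool_pos: [0.5258, 0.0476, 0.3321]
force: [-1.3, 0.5, -4.3]
gripper_force: 2.2
tool_pos: [0.5256, 0.0477, 0.3386]
force: [-1.7, 0.3, -1.6]
gripper_force: 1.4
tool_pos: [0.5254, 0.0476, 0.3449]
force: [-0.2, 0.6, 0.1]
gripper_force: 0.0
```

```bash
python3 -m handwheel '[[0,0,0,0,1]]'| grep -E "tool|force:"; python3 -m handwheel '[[0,0,0.15,0,1],[0,0,0.15,0,1]]'| grep -E "tool|force:"
python3 - <<'E'
import cv2; from plant import read_camera
n="side";a=cv2.cvtColor(read_camera(n),cv2.COLOR_RGB2BGR)[60:260,170:370]
cv2.imwrite(f"pics/s3.png",cv2.resize(a,None,fx=3,fy=3,interpolation=cv2.INTER_CUBIC))
E
```

```text
tool_pos: [0.5253, 0.0476, 0.3447]
force: [0.0, -0.1, 0.2]
gripper_force: 0.0
tool_pos: [0.525, 0.0476, 0.3469]
force: [0.2, -0.3, -0.0]
gripper_force: 0.0
```

View pics/s3.png

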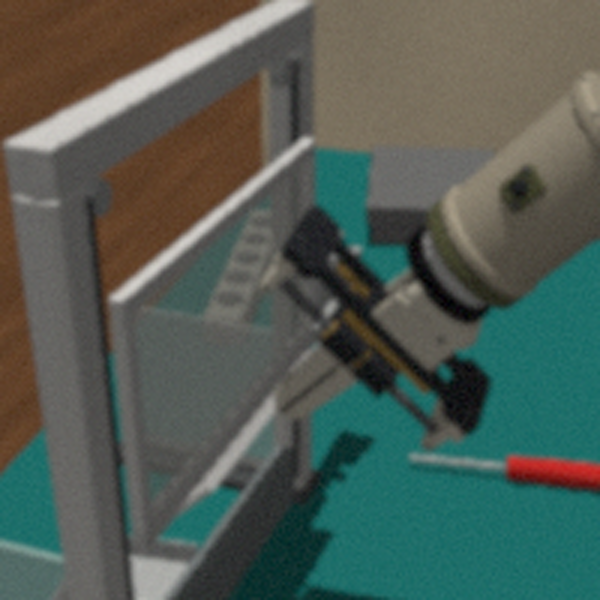

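The sash stays up with no load on the finger, so the catch has probably snapped under the lug. I'll continue gently until I feel the stop.

```bash
for_() { :; }; python3 -m handwheel '[[0,0,0.15,0,1],[0,0,0.15,0,1]]'| grep -E "tool|force:"; python3 -m handwheel '[[0,0,0.15,0,1],[0,0,0.15,0,1]]'| grep -E "tool|force:"
```

```text
tool_pos: [0.525, 0.0476, 0.3499]
force: [1.6, -0.0, -0.5]
gripper_force: 0.0
tool_pos: [0.525, 0.0476, 0.353]
force: [0.4, -0.4, -0.6]
gripper_force: 0.0
```

Run:
```python
from h import *; st()
from plant import read_camera; import cv2
c=get_calibration("side"); f=210/np.tan(np.radians(c["fovy"]/2)); P=np.linalg.inv(np.array(c["pose"]))
for z in (.26,.36,.37,.38,.39,.40,.41):
    p=P@[.6985,.2034,z,1]; print(z,(c["cx"]+f*p[0]/p[2]).round(1),(c["cy"]+f*p[1]/p[2]).round(1))
a=cv2.cvtColor(read_camera("side"),cv2.COLOR_RGB2BGR)[140:250,190:320]
t=cv2.cvtColor(read_camera("top"),cv2.COLOR_RGB2BGR)[120:230,200:330]
cv2.imwrite("pics/st4.png",np.vstack([cv2.resize(x,None,fx=2.7*1.0,fy=2.7,interpolation=cv2.INTER_CUBIC) for x in (a,t)]))
```

```text
tcp [0.525  0.0476 0.353 ] tip [0.652  0.0378 0.2174] az -0.077 tilt 0.755 roll -0.068 q [ 0.02 -0.38  2.14 -0.11  0.62  0.06] F [ 0.4 -0.4 -0.6]
0.26 215.2 212.0
0.36 210.8 165.3
0.37 210.3 160.2
0.38 209.9 155.0
0.39 209.4 149.8
0.4 208.9 144.4
0.41 208.4 139.0
```

View pics/st4.png

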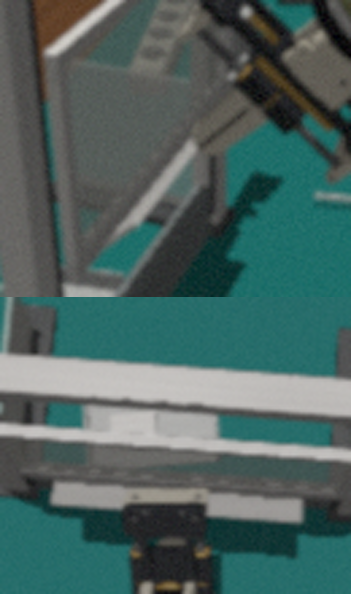

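The sash top corner at (208,159) gives a rise of about 111 mm, so the sash is resting on the catch. The fingertip has slid off the lip's outer edge. I'll back off, drop down and re-engage deeper.

```bash
python3 -m handwheel '[[-0.8,0,0,0,1],[-0.8,0,0,0,1],[0,0,-2,0,1],[0,0,-2.2,0,1],[0,0,0,0,1],[1,0,0,0,1],[1,0,0,0,1],[0.7,0,0,0,1],[0,0,0,0,1]]'; 
python3 -c "from h import *; st()"
```

```text
t: 17.32
tool_pos: [0.5367, 0.0476, 0.3112]
orientation: [1.74, 1.78, 0.633]
force: [-0.1, 0.9, -0.5]
opening: 0.0004
gripper_force: 0.0
tcp [0.5367 0.0476 0.3112] tip [0.6637 0.0378 0.1757] az -0.077 tilt 0.755 roll -0.068 q [ 0.02 -0.29  2.15 -0.13  0.52  0.08] F [-0.1  0.9 -0.5]
```

```bash
W='python3 -m handwheel'; g(){ grep -E "tool|^force"; }
python3 -m handwheel '[[0,0,0.2,0,1],[0,0,0.2,0,1],[0,0,0.2,0,1]]'|g; python3 -m handwheel '[[0,0,0.15,0,1],[0,0,0.15,0,1]]'|g; python3 -m handwheel '[[0,0,0.1,0,1],[0,0,0.1,0,1]]'|g
```

```text
tool_pos: [0.5355, 0.0476, 0.3162]
force: [-0.7, -0.8, -3.4]
tool_pos: [0.5355, 0.0476, 0.319]
force: [-3.7, -0.6, -3.2]
tool_pos: [0.5355, 0.0476, 0.3209]
force: [-1.5, -0.5, -7.6]
```

```bash
g(){ grep -E "tool|^force"; }
python3 -m handwheel '[[0,0,0.05,0,1]]'|g; python3 -m handwheel '[[0,0,0,0,1]]'|g; python3 -m handwheel '[[0,0,0.05,0,1]]'|g
```

```text
tool_pos: [0.5355, 0.0476, 0.3211]
force: [-1.4, -0.8, -9.1]
tool_pos: [0.5355, 0.0476, 0.3211]
force: [-3.7, 0.3, -8.5]
tool_pos: [0.5354, 0.0476, 0.3215]
force: [-2.9, -1.2, -12.4]
```

```bash
g(){ grep -E "tool|^force"; }
python3 -m handwheel '[[0,0,0,0,1],[0,0,0,0,1]]'|g; python3 -m handwheel '[[0,0,0.02,0,1]]'|g
python3 - <<'E'
from h import *
from plant import read_camera; import cv2
a=cv2.cvtColor(read_camera("side"),cv2.COLOR_RGB2BGR)[120:270,190:350]
cv2.imwrite("pics/s5.png",cv2.resize(a,None,fx=4,fy=4,interpolation=cv2.INTER_CUBIC))
E
```

```text
tool_pos: [0.5354, 0.0476, 0.3215]
force: [-3.8, 0.2, -14.2]
tool_pos: [0.5354, 0.0476, 0.3217]
force: [-3.1, -0.1, -16.1]
```

View pics/s5.png

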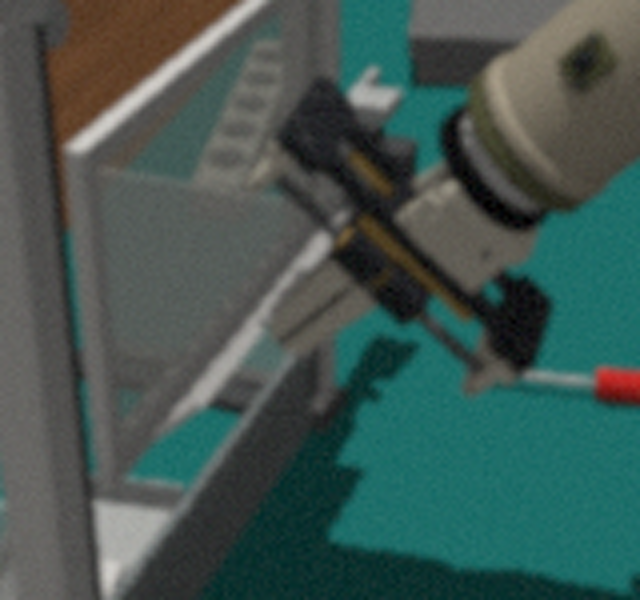

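The force climbs steeply with no movement (16 N at a rise of about 115 mm), so this is the stop. Now I'll lower gently onto the catch.

```bash
g(){ grep -E "tool|^force"; }
python3 -m handwheel '[[0,0,-0.05,0,1],[0,0,-0.05,0,1],[0,0,-0.1,0,1],[0,0,-0.1,0,1]]'|g; python3 -m handwheel '[[0,0,-0.1,0,1],[0,0,-0.1,0,1]]'|g; python3 -m handwheel '[[0,0,-0.1,0,1],[0,0,-0.1,0,1],[0,0,-0.1,0,1]]'|g;python3 -m handwheel '[[0,0,-0.1,0,1],[0,0,-0.1,0,1],[0,0,-0.1,0,1]]'|g
```

```text
tool_pos: [0.5356, 0.0476, 0.3204]
force: [-23.5, -0.4, -2.8]
tool_pos: [0.5356, 0.0476, 0.3186]
force: [-23.7, 0.1, -3.2]
tool_pos: [0.5358, 0.0478, 0.316]
force: [-23.9, 0.9, 0.6]
tool_pos: [0.5365, 0.048, 0.3143]
force: [-17.4, 2.1, -0.5]
```

The x force is unexpectedly high, so I'll back off at once.

```bash
g(){ grep -E "tool|^force"; }
python3 -m handwheel '[[-0.2,0,0,0,1],[-0.2,0,0,0,1]]'|g; python3 -m handwheel '[[-0.2,0,-0.2,0,1],[-0.3,0,-0.3,0,1]]'|g; python3 -c "from h import *; st()"
```

```text
tool_pos: [0.5338, 0.0478, 0.3162]
force: [-1.1, -0.2, -2.1]
tool_pos: [0.5278, 0.0476, 0.3089]
force: [0.1, -0.2, 0.4]
tcp [0.5278 0.0476 0.3089] tip [0.6554 0.0378 0.174 ] az -0.077 tilt 0.759 roll -0.068 q [ 0.02 -0.31  2.18 -0.13  0.52  0.08] F [ 0.1 -0.2  0.4]
```

```bash
python3 -m handwheel '[[-2,0,-0.3,0,1],[-2,0,0,0,1],[-2,0,0,0,1],[0,0,0,0,1],[0,0,0,0,1]]'
python3 - <<'E'
from h import *; st()
from plant import read_camera; import cv2
def sub(tp,im,n):
    r=cv2.matchTemplate(im,tp,cv2.TM_CCOEFF_NORMED); _,s,_,(x,y)=cv2.minMaxLoc(r)
    d=np.polyfit([-1,0,1],r[y-1:y+2,x],2); print(n,x-10,round(y-d[1]/(2*d[0])-12,2),round(s,3))
for name,off,sc in (("s3",(170,60),3),("s5",(190,120),4)):
    o=cv2.imread(f"pics/{name}.png"); o=cv2.resize(o,None,fx=1/sc,fy=1/sc,interpolation=cv2.INTER_AREA)
    x0,y0=200-off[0],148-off[1]; tp=o[y0:y0+24,x0:x0+26]
    for k in range(2):
        im=cv2.cvtColor(read_camera("side"),cv2.COLOR_RGB2BGR); sub(tp,im[136:196,190:240],name)
a=cv2.imread("pics/side0.png"); b=im
for nm,(x,y,X,Y) in dict(jar=(235,325,280,385),tray=(150,312,238,380),driver=(300,200,380,230)).items():
    print(nm,cv2.absdiff(a[y:Y,x:X],b[y:Y,x:X]).mean())
E
```

```text
t: 21.62
tool_pos: [0.4676, 0.0476, 0.3048]
orientation: [1.739, 1.779, 0.635]
force: [-0.5, -1.1, -0.2]
opening: 0.0005
gripper_force: 0.0
tcp [0.4676 0.0476 0.3048] tip [0.5949 0.0378 0.1696] az -0.077 tilt 0.757 roll -0.068 q [ 0.02 -0.52  2.34 -0.12  0.58  0.07] F [-0.5 -1.1 -0.2]
s3 0 -0.0 0.997
s3 0 -0.0 0.997
s5 0 2.43 0.977
s5 0 2.41 0.978
jar 7.921111111111111
tray 8.161709001782532
driver 20.427777777777777
```

The sash is back at exactly its earlier rest height on the catch. The stop contact was about 5 mm higher, and the arm is now clear of everything.

```bash
python3 -c "
from plant import job; print(job.close_job())"
```

```text
the job is handed in; nothing more can be done
None
```

The sash was pushed up against its stop (about 16 N felt), let down onto the spring catch and handed in hanging there with the arm clear; however, while lowering, the wrist read about 24 N sideways against the sash for around a second, so the 20 N push limit may have been exceeded, and on the first lift the finger slid off the lip, so the sash settled a few millimetres onto the catch by itself.

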